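# Seat the weighing plate and switch on the kitchen scale

### The arm

A 6-joint arm with a two-finger parallel gripper is mounted at the origin on the work surface. World frame = base frame: x ahead of the robot, y to its left, z up, the work surface at z = 0. Lengths are in mm, angles in degrees, forces in N, time in s.
With the tool pointing down it reaches from about 225 to 875 mm from the base axis. Payload 3.4 kg.
Tool frame: the origin (TCP) lies between the finger pads; the fingertips stand 22 mm ahead of it and the grasp point (between the pads) lies 3 mm ahead of it; x points along the fingers, y is the direction in which the jaws open and shut, and the axes are right-handed (so a half turn about x gives the same grasp; the last joint's range is limited). The gripper opens to 85 mm and grips with 20 to 120 N. Pads are 22 mm wide; open, the fingers measure 114 mm over their backs; the gripper's body (76 mm by 85 mm) begins 54 mm behind the grasp point. The pads swing forward as they close: fully open they stand 13 mm farther back than shut.
Start: joints at [67.781, 15.808, 86.224, -0, 77.962, -6.933], TCP at [151.611, 554.684, 253.328] pointing down, gripper open.
Joint ranges: [-165.64, 165.64], [-43.16, 119.46], [12.63, 154.43], [-67.54, 247.53], [6.08, 155.33], [-154.97, 154.97]. Speed limits (degrees/s): [147.25, 147.25, 180, 180, 180, 180].

### API

Orientations are given as [roll, pitch, yaw] about the fixed x, y, z axes, in that order (R = Rz(yaw) Ry(pitch) Rx(roll)).
In Python, from bench import arm gives the robot as it stands. The module is installed in compiled form; this text tells all that it offers.
- The arm moves only by the shell command python3 -m inch 'ROWS' [FORCE]. ROWS is text: rows parted by semicolons, each of 7 numbers parted by spaces: the shift along the tool's x, y, z in cm, then the turn, a rotation vector about the tool's x, y, z in degrees, then the gripper command: -1 is shut, 1 is fully open, values between are in proportion. A call has 1 to 12 rows; each row is the pose to reach, as a shift and turn from the pose commanded when the call began, along the tool's axes at that moment; what a row does not reach only later rows make up. A row lasts 1/12 s, in which the tool goes at most 41.7 mm and 7.16 degrees, less where a joint would pass 70% of its speed; a pose out of reach is approached as far as the arm can. A call with a gripper value outside its range is refused whole. The fingers move at their own pace and stop on an object; FORCE is the grip in N (left out, the last holds). Time passes only in rows, so rows that repeat a pose let the fingers close. It gives the time, the measured TCP pose, the force and the opening at its end, in the units of the state.
- arm.sense(): the state, without advancing time (a new reading comes with each control period).
- arm.capture(name): name is "scene" or "top" or "wrist"; returns (picture, depth): 400x640x3 uint8, blue, green, red; 400x640 float32, mm along the optical axis (not along the pixel's ray), 0 where there is no reading.
- arm.camera_params(name): a dict with "camera_matrix" (3x3 intrinsics, pixels), "cam_to_world" (4x4, takes a point from camera to world coordinates); the wrist camera has in their place "T_tool_cam" (4x4, takes a point from camera to tool coordinates, whose origin is the TCP and whose axes are the tool frame's). Camera axes: x right, y up, looking along -z (the intrinsics and any distortion apply to the point x, -y, -z); pixel columns grow to the right and rows downward; lengths in mm; the calibration is good to about 2 mm. A picture is of the moment at which its call begins: read the wrist's pose just before it. camera_params takes no time and is no camera call.
- arm.sign_off(): hands the job in, once; it reports no verdict.
The state is a dict: "clock": time; "joint_pos": joint angles; "qvel": joint speeds; "effort": joint torques, N m; "tcp_pos": TCP position; "tcp_rot": TCP orientation; "wrist_force": force on the tool from outside, world axes, zero at the start; "wrist_torque": the same for the moment, N m; "opening": finger opening in mm.
Only numpy, scipy, OpenCV 4.12 (cv2) and the standard library are available. Lean on these libraries where they do the work, as an engineer would, in place of code of your own. Each camera call takes 0.05 s, during which the arm holds its last target. There are 200 camera calls.

### The job

Get the white kitchen scale ready for use: push the loose round steel plate across the top of the scale with the fingertips until it drops fully into its round recess and lies flat there, and only then press the small round key on the scale's front strip and let it go. Push the plate, do not pick it up, and leave everything else standing where it is.

Things in the scene. Friction and masses are not known exactly. Their poses are not given: they have to be found in the camera images.
- scale: White kitchen scale, fixed to the table, 200 mm deep (its x) by 280 mm wide (its y) by 32 mm high, with a flat top. Origin: centre of its underside, on the table. x points to its back, y to its left, z up; its front strip (display and key) lies along its -x edge.
- recess (a point): Centre of the floor of the round recess in the scale's top, 20 mm behind the middle of the scale. The recess is 94 mm in diameter and 6 mm deep with an upright wall, so its floor is 26 mm above the table and its rim, flush with the flat top, 32 mm.
- plate_center (a point): Centre, half-way up, of the loose round weighing plate: a flat steel disc of 90 mm diameter and 10 mm thickness, about 0.15 to 0.3 kg. It starts lying flat on the scale's top to the left or to the right of the recess, a few mm of it over the rim. Lying on the top its centre is 37 mm above the table; seated in the recess it is 31 mm, and the plate then stands 4 mm proud of the top. z is the disc's axis.
- key (a joint): Travel of the scale's key in m: 0 up, 0.004 fully down. It is sprung and comes up by itself: it starts to move at about 1.2 N and is fully down at about 4 N.
- key_top (a point): Middle of the top face of the key, a grey round button of 20 mm diameter on the front strip, 78 mm in front of and 50 mm to the right of the scale's middle. It stands 6 mm above the scale's top (38 mm above the table) and moves straight down.
- shaker: Steel spice shaker, 34 mm in diameter, 62 mm tall, standing on the scale's top on the other side of the recess from the plate. Origin: centre of its underside. Leave it alone.
- dish: White soy dish, 84 mm wide, 24 mm high, on the table in front of the scale. Origin: centre of its underside. Leave it alone.
- paddle: Wooden rice paddle, 203 mm long, 7 mm thick, lying on the table behind the scale. Leave it alone.
- knife_box: Green knife box, 200 x 50 x 30 mm, on the table to the left of the scale. Origin: centre of its underside. Leave it alone.
- cup: Blue mug, 72 mm wide, 75 mm high, on the table to the right of the scale. Origin: centre of its underside. Leave it alone.
Not all that is in view belongs to the job. Of the things that look like the part that bears plate_center, the smallest one is meant.

How it is judged (in metres and radians):
On the way, in this order (a step that is already met when the one before it is completed fails the run):
1. the plate lies flat in the recess (horizontal distance between plate_center and recess below 0.004 m and z of plate_center in the frame of scale below 0.033 m and angle between plate_center's own z axis and vertical below 0.04 rad), for 0.3 s.
2. the key is pressed (value of joint key above 0.0025 m), for 0.05 s.
At the end, for the whole second after the job is handed in: The plate lies at rest and flat (within 0.04 rad) on the floor of the recess, its centre within 4 mm of the recess's centre and not more than 2 mm above its seated height; the key has been pressed by more than 2.5 mm after that and is up again (less than 1 mm down) (all of step 1 and linear speed of plate below 0.01 m/s and value of joint key below 0.001 m); the robot touches nothing.
It fails at once if the plate is lifted more than 10 mm off the scale's top (z of plate_center in the frame of scale above 0.047 m).
It fails at once if the plate is tipped by more than 0.4 rad (angle between plate_center's own z axis and vertical above 0.4 rad).
It fails at once if the plate is pushed off the scale (z of plate_center in the frame of scale below 0.02 m).
It fails at once if the key is pressed while the plate is not in its recess (value of joint key above 0.002 m and (horizontal distance between plate_center and recess above 0.006 m or z of plate_center in the frame of scale above 0.035 m)).
It fails at once if another loose thing is moved by more than 25 mm, or the shaker knocked over (distance of any of shaker, dish, paddle, knife_box, cup from where it was at the start of the episode above 0.025 m or angle between shaker's own z axis and vertical above 0.6 rad).
It also fails if it takes over 51 s, if anything falls off the work surface, if the arm or the gripper's body presses on something with over 40 N, if the wrist force passes 120 N, or if a joint passes its speed limit or range.

## Working session

There is one attempt and no reset: what is moved stays moved. The work goes in short steps, Python scripts to look and compute and a shell command to move; the robot and the scene stay as the last step left them, time stands still between calls to the robot, and variables do not carry over. Pictures are saved under pics/ and viewed, about 8 in all and at most 12, crops included, and the job is handed in when it is done.

```bash
mkdir -p pics
cat > h.py <<'E'
import numpy as np,cv2
from bench import arm
from scipy.spatial.transform import Rotation as R
def T(name,s=None):
    p=arm.camera_params(name); K=np.array(p["camera_matrix"])
    if "cam_to_world" in p: return K,np.array(p["cam_to_world"]),p
    M=np.eye(4); M[:3,:3]=R.from_euler('xyz',s["tcp_rot"],degrees=True).as_matrix(); M[:3,3]=s["tcp_pos"]
    return K,M@np.array(p["T_tool_cam"]),p
def ray(K,M,px,z):
    px=np.atleast_2d(px).astype(float); d=np.c_[(px[:,0]-K[0,2])/K[0,0],-(px[:,1]-K[1,2])/K[1,1],-np.ones(len(px))]@M[:3,:3].T
    o=M[:3,3]; return o+d*((z-o[2])/d[:,2])[:,None]
E
python3 - <<'E'
from h import *
s=arm.sense();print(s)
for n in("scene","top"):
    K,M,p=T(n);print(n,K.tolist(),M.round(3).tolist(),[k for k in p],p.get('distortion'))
    im,d=arm.capture(n);cv2.imwrite(f'pics/{n}0.png',im);np.savez(f'{n}0.npz',im=im,d=d)
E
```

```text
{'clock': 0.0, 'joint_pos': array([ 6.77827011e+01,  1.58484919e+01,  8.62967922e+01, -5.28670587e-04,
        7.79619075e+01, -6.93326205e+00]), 'qvel': array([-0.05098328, -0.03855056,  0.00742413,  0.00454042, -0.03716733,
       -0.04769326]), 'effort': array([-9.72027156e-04, -4.16783023e+01, -2.45808256e+01, -1.46634090e-05,
        1.08096673e-02,  2.26440886e-05]), 'tcp_pos': array([151.39504883, 554.19359474, 252.42008716]), 'tcp_rot': array([ -96.65700523,   89.89280721, -111.94093132]), 'wrist_force': array([ 0.04182925, -0.36287832, -0.66867046]), 'wrist_torque': array([ 0.00623741, -0.03020223, -0.00602227]), 'opening': 85.0804789115232}
scene [[364.283749390113, 0.0, 321.00882018172854], [0.0, 364.283749390113, 203.09064479696627], [0.0, 0.0, 1.0]] [[-0.877, -0.364, 0.313, 800.196], [0.48, -0.665, 0.572, 501.889], [-0.0, 0.652, 0.758, 660.331], [0.0, 0.0, 0.0, 1.0]] ['camera_matrix', 'cam_to_world'] None
top [[446.93151956293525, 0.0, 319.06762719591114], [0.0, 446.93151956293525, 199.51696886962262], [0.0, 0.0, 1.0]] [[0.021, 0.982, -0.189, 394.792], [-1.0, 0.02, -0.008, 45.197], [-0.004, 0.189, 0.982, 921.2], [0.0, 0.0, 0.0, 1.0]] ['camera_matrix', 'cam_to_world'] None
```

View pics/top0.png

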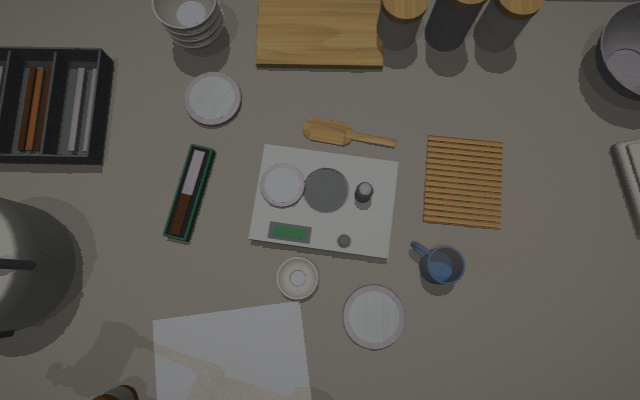

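View pics/scene0.png

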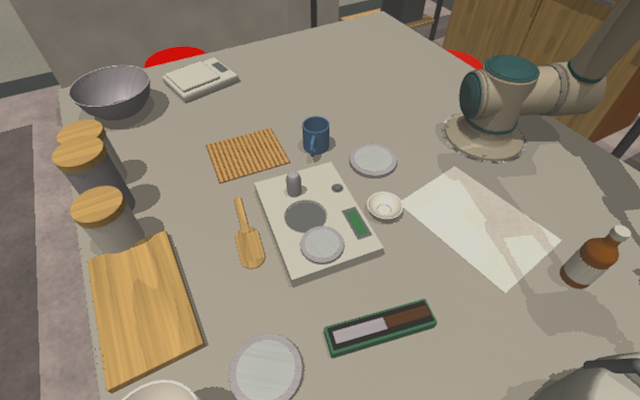

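The top view shows the scale with the plate at about (283,185), the recess at (326,190), the shaker at (364,190) and the key at (344,241). The plate is left of the recess, and the scene view agrees.

Run:
```python
from h import *
z=np.load('top0.npz');im,d=z['im'],z['d'];K,M,_=T('top')
hsv=cv2.cvtColor(im,cv2.COLOR_BGR2HSV)
v,u=np.mgrid[:400,:640]
P=np.stack([(u-K[0,2])/K[0,0]*d,-(v-K[1,2])/K[1,1]*d,-d],-1)@M[:3,:3].T+M[:3,3]
H=P[...,2]
for px in [(283,185),(326,190),(300,215),(380,230),(344,241),(230,240),(364,186)]: print(px,im[px[1],px[0]],hsv[px[1],px[0]],P[px[1],px[0]].round(1))
crop=im[130:280,220:420];cv2.imwrite('pics/crop1.png',cv2.resize(cv2.convertScaleAbs(crop,alpha=1.3),None,fx=4,fy=4,interpolation=cv2.INTER_CUBIC))
```

```text
(283, 185) [138 135 133] [108   9 138] [592.3 126.1  41.2]
(326, 190) [82 79 79] [120   9  82] [587.   39.   26.4]
(300, 215) [129 132 131] [ 40   6 132] [533.7  90.6  29.4]
(380, 230) [128 131 130] [ 40   6 131] [506.2 -70.2  32.5]
(344, 241) [82 81 79] [100   9  82] [482.1   1.7  38.2]
(230, 240) [ 96 103 107] [ 19  26 107] [483.3 235.7  -3.1]
(364, 186) [120 117 121] [158   8 121] [581.7 -32.4  93.9]
```

View pics/crop1.png

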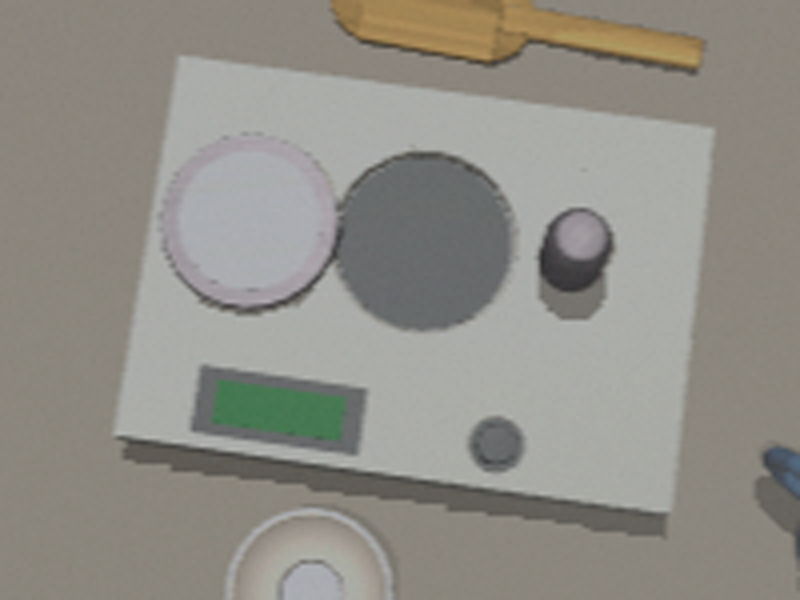

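```bash
cat > meas.py <<'E'
from h import *
def blob(m,seed):
    n,l=cv2.connectedComponents(m.astype(np.uint8)); k=l[seed[1],seed[0]]; c,_=cv2.findContours((l==k).astype(np.uint8),cv2.RETR_EXTERNAL,cv2.CHAIN_APPROX_NONE)
    return max(c,key=cv2.contourArea)
def world(c,K,M,z): return ray(K,M,cv2.convexHull(c)[:,0],z)
def circ(W):
    (x,y),r=cv2.minEnclosingCircle(W[:,:2].astype(np.float32)); A=np.c_[2*W[:,:2],np.ones(len(W))]
    s=np.linalg.lstsq(A,(W[:,:2]**2).sum(1),rcond=None)[0]
    return s[:2].round(1),2*np.sqrt(s[2]+s[:2]@s[:2]).round(1)
E
python3 - <<'E'
from meas import *
z=np.load('top0.npz');im=z['im'];K,M,_=T('top');f=im.astype(int);g=f[...,1]
grey=g<105; blue=(f[...,0]>f[...,1]+1)&(g>95)
print('recess',circ(world(blob(grey,(326,190)),K,M,30)))
print('plate',circ(world(blob(blue,(283,185)),K,M,42)))
print('key',circ(world(blob(g<110,(344,241)),K,M,38)))
w=blob(g>115,(380,230)); b=cv2.boxPoints(cv2.minAreaRect(world(w,K,M,32)[:,:2].astype(np.float32)));print('scale',b,b.mean(0),np.linalg.norm(b-np.roll(b,1,0),axis=1))
print('shaker top',ray(K,M,[(220+583/4,130+232/4)],62+32))
e=np.array([[715,128],[178,57],[116,435],[672,512]])/4+[220,130];W=ray(K,M,e,32);print(W.round(1),W.mean(0).round(1))
E
```

```text
recess (array([577.3,  76.1]), np.float64(144.0))
plate (array([593.1, 128.4]), np.float64(87.6))
key (array([482.7,   2.4]), np.float64(27.0))
scale [[ 451.21045   -85.40619 ]
 [ 648.9503   -109.044205]
 [ 682.2661    169.6534  ]
 [ 484.52625   193.29141 ]] [566.7383    42.123604] [280.68185 199.1477  280.68185 199.1477 ]
shaker top [[577.85044226 -35.65862594  94.        ]]
[[ 647.7 -109.5   32. ]
 [ 680.3  168.5   32. ]
 [ 483.3  190.7   32. ]
 [ 451.   -85.9   32. ]] [565.6  41.   32. ]
```

```bash
cat > go.py <<'E'
import sys
from h import *
ex=np.array([.9929,-.1187,0]);ey=np.array([.1187,.9929,0]);REC=np.array([586.,39.3,0])
def rel(p): q=np.array(p)-REC; return np.array([q@ex,q@ey,q[2]])
if __name__=="__main__":  # target in scale-parallel axes about the recess (mm), z of TCP world
    s=arm.sense();Rm=R.from_euler('xyz',s["tcp_rot"],degrees=True).as_matrix()
    t=np.array(eval(sys.argv[1]));W=REC+ex*t[0]+ey*t[1];W[2]=t[2]
    print('now rel',rel(s['tcp_pos']).round(1),'F',s['wrist_force'].round(1),'open',s['opening'].round(1),'clock',s['clock'],'j6',s['joint_pos'][5].round(1))
    print('tool axes in scale axes\n',np.array([[a@ex,a@ey,a[2]] for a in Rm.T]).round(3))
    print('shift cm',(Rm.T@(W-s['tcp_pos'])/10).round(2),'target',W.round(1))
    for sg in(1,-1):
        Rt=np.c_[[0,0,-1],sg*ex,np.cross([0,0,-1],sg*ex)]
        print(sg,'rotvec',np.degrees(R.from_matrix(Rm.T@Rt).as_rotvec()).round(2))
E
python3 go.py '[-2,140,170]'
```

```text
Traceback (most recent call last):
  File "go.py", line 8, in <module>
    print('now rel',rel(s['tcp_pos']).round(1),'F',s['wrist_force'].round(1),'open',s['opening'].round(1),'clock',s['clock'],'j6',s['joint_pos'][5].round(1))
                                                                                    ^^^^^^^^^^^^^^^^^^
AttributeError: 'float' object has no attribute 'round'
```

```bash
sed -i "s/s\['opening'\].round(1)/round(s['opening'],1)/" go.py; python3 go.py '[-2,140,170]'
```

```text
now rel [-492.6  459.7  252.5] F [ 0.6 -0.4 -0.4] open 85.2 clock 0.1 j6 -6.9
tool axes in scale axes
 [[-0.    -0.002 -1.   ]
 [ 0.147  0.989 -0.002]
 [ 0.989 -0.147 -0.   ]]
shift cm [  8.28 -24.39  53.24] target [600.6 178.5 170. ]
1 rotvec [8.153e+01 6.000e-02 8.000e-02]
-1 rotvec [-9.847e+01 -9.000e-02  6.000e-02]
```

```bash
r="0 -24.4 53.2 81.5 0 0 0.41"; python3 -m inch '0 -2 4.2 6.8 0 0 0.41; 0 -4 8.5 13.6 0 0 0.41; 0 -6 13 20.4 0 0 0.41; 0 -8 17 27 0 0 0.41; 0 -10 21 34 0 0 0.41; 0 -11.5 25 41 0 0 0.41; 0 -13.3 29 48 0 0 0.41; 0 -15 33 55 0 0 0.41; 0 -17 37 62 0 0 0.41; 0 -18.5 41 69 0 0 0.41; 0 -20.3 44.5 76 0 0 0.41; 0 -22 48 81.5 0 0 0.41'; python3 go.py '[-2,140,170]'
```

```text
clock: 1.1
tcp_pos: [536.5, 232.6, 252.9]
tcp_rot: [-92.7, 90.0, 170.2]
wrist_force: [-0.1, 0.4, -0.3]
opening: 60.2
now rel [-72.1 186.1 252.9] F [-0.1  0.4 -0.3] open 60.2 clock 1.1 j6 23.7
tool axes in scale axes
 [[-0.001  0.    -1.   ]
 [ 1.    -0.005 -0.001]
 [-0.005 -1.    -0.   ]]
shift cm [8.29 7.04 4.57] target [600.6 178.5 170. ]
1 rotvec [-0.31 -0.    0.04]
-1 rotvec [1.7969e+02 6.0000e-02 0.0000e+00]
```

```bash
python3 -m inch '2 3.5 2.3 -0.3 0 0 0.41; 5 7 4.6 -0.3 0 0 0.41; 5 7 4.6 -0.3 0 0 0.41; 5 7 4.6 -0.3 0 0 0.41; 5 7 4.6 -0.3 0 0 0.41'; python3 go.py '[-2,140,60]'
python3 - <<'E'
from h import *
s=arm.sense();K,M,p=T('wrist',s);im,d=arm.capture('wrist');cv2.imwrite('pics/w1.png',im);np.savez('w1.npz',im=im,d=d,K=K,M=M);print(M.round(2),list(p))
E
```

```text
clock: 1.52
tcp_pos: [598.7, 180.4, 202.3]
tcp_rot: [-92.5, 89.8, 171.0]
wrist_force: [-0.9, 0.5, 0.0]
opening: 60.4
now rel [ -4.2 141.6 202.3] F [-0.9  0.5  0. ] open 60.4 clock 1.5167 j6 16.9
tool axes in scale axes
 [[-0.003  0.    -1.   ]
 [ 1.     0.005 -0.003]
 [ 0.005 -1.    -0.   ]]
shift cm [14.23  0.26  0.16] target [600.6 178.5  60. ]
1 rotvec [ 0.26 -0.01  0.19]
-1 rotvec [-1.7974e+02 -3.0000e-01 -1.0000e-02]
[[ 9.9000e-01  1.1000e-01  4.0000e-02  6.0696e+02]
 [-1.2000e-01  9.5000e-01  2.9000e-01  2.5250e+02]
 [-1.0000e-02 -2.9000e-01  9.6000e-01  3.2337e+02]
 [ 0.0000e+00  0.0000e+00  0.0000e+00  1.0000e+00]] ['camera_matrix', 'T_tool_cam']
```

View pics/w1.png

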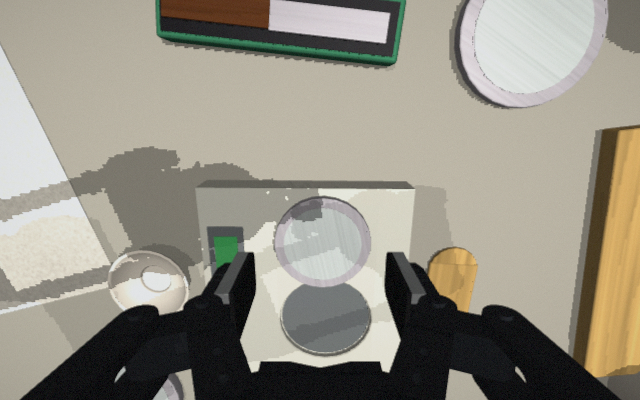

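Wrist view: plate centre is near (323,241) and the recess near (326,317), with the fingers straddling the line between them. Next, cast rays to check both.

Run:
```python
from meas import *
from go import rel
z=np.load('w1.npz');im,K,M=z['im'],z['K'],z['M']
print('plate LR',[rel(x).round(1) for x in ray(K,M,[(275,241),(371,241),(323,197),(323,287)],42)])
print('rec LR,bottom',[rel(x).round(1) for x in ray(K,M,[(281,318),(371,318),(326,354)],32)])
f=im.astype(int);g=cv2.cvtColor(im,cv2.COLOR_BGR2HSV);print(f[241,323],f[241,280],f[241,262],f[317,326],f[300,265])
W=world(blob((f[...,1]<150)&(f[...,1]>60),(326,325)),K,M,32);c=circ(W);print('rec',c,rel([*c[0],0]))
for t in(0,3,6):
  m=(f[...,0]>f[...,1]+t);W=world(blob(m,(323,255)),K,M,42);c=circ(W);print('plate',c,rel([*c[0],0]))
```

```text
plate LR [array([-47. ,  91.7,  42. ]), array([41.6, 92.2, 42. ]), array([ -2.9, 134.1,  42. ]), array([-2.4, 43.9, 42. ])]
rec LR,bottom [array([-45.4,   1.3,  32. ]), array([47.4,  1.9, 32. ]), array([  1.4, -43.4,  32. ])]
[187 190 186] [189 186 192] [217 228 229] [119 120 116] [188 202 207]
rec (array([586.3,  39.4]), np.float64(93.0)) [0.286  0.1349 0.    ]
plate (array([579.7,  54.6]), np.float64(727.4)) [-8.07138 14.44356  0.     ]
plate (array([579.7,  54.6]), np.float64(727.4)) [-8.07138 14.44356  0.     ]
plate (array([579.7,  54.6]), np.float64(727.4)) [-8.07138 14.44356  0.     ]
```

```bash
python3 -m inch '4 0.1 0.2 0.2 0 0 0.41; 8 0.1 0.2 0.2 0 0 0.41; 11.6 0.1 0.2 0.2 0 0 0.41; 13.2 0.1 0.2 0.2 0 0 0.41; 13.6 0.1 0.2 0.2 0 0 0.41; 13.6 0.1 0.2 0.2 0 0 0.41;13.6 0.1 0.2 0.2 0 0 0.41'; python3 go.py '[-2.5,139,54]'
python3 - <<'E'
from h import *
s=arm.sense();K,M,p=T('wrist',s);im,d=arm.capture('wrist');cv2.imwrite('pics/w2.png',im);np.savez('w2.npz',im=im,d=d,K=K,M=M)
E
```

```text
clock: 2.15
tcp_pos: [601.0, 179.7, 69.5]
tcp_rot: [111.9, 89.8, 15.3]
wrist_force: [0.8, -0.2, 1.5]
opening: 60.5
now rel [ -1.8 141.1  69.5] F [ 0.8 -0.2  1.5] open 60.5 clock 2.15 j6 16.9
tool axes in scale axes
 [[ 0.003  0.001 -1.   ]
 [ 1.     0.004  0.003]
 [ 0.004 -1.    -0.001]]
shift cm [ 1.55 -0.08  0.22] target [600.  177.6  54. ]
1 rotvec [ 0.22 -0.08 -0.19]
-1 rotvec [-1.7978e+02  3.0000e-01 -1.2000e-01]
```

View pics/w2.png

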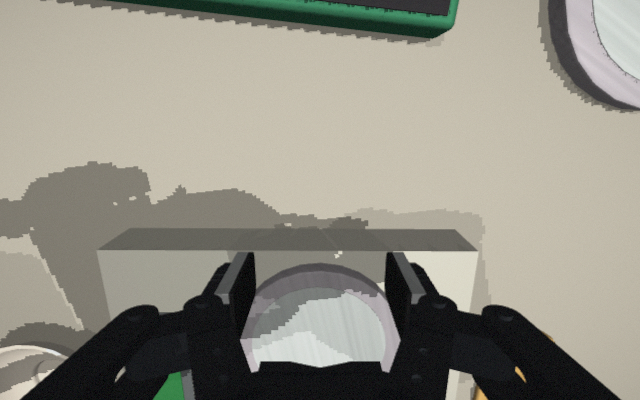

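The tips are over the scale's left strip, with the plate's edge between and ahead of the pads. Descending slowly while watching the force.

```bash
python3 -m inch '0.5 0 0 0 0 0 0.41; 0.8 0 0 0 0 0 0.41; 0.8 0 0 0 0 0 0.41; 0.8 0 0 0 0 0 0.41'; python3 -m inch '0.2 0 0 0 0 0 0.41; 0.4 0 0 0 0 0 0.41;0.4 0 0 0 0 0 0.41'
```

```text
clock: 2.53
tcp_pos: [600.2, 178.2, 59.5]
tcp_rot: [134.2, 90.0, 37.5]
wrist_force: [-0.1, 0.1, -0.2]
opening: 60.0
clock: 2.78
tcp_pos: [599.9, 178.1, 54.9]
tcp_rot: [-78.2, 90.0, -174.8]
wrist_force: [0.6, 0.1, 0.3]
opening: 60.5
```

```bash
python3 -m inch '0.2 0 0 0 0 0 0.41; 0.2 0 0 0 0 0 0.41;0.2 0 0 0 0 0 0.41'; python3 -m inch '0.2 0 0 0 0 0 0.41; 0.2 0 0 0 0 0 0.41;0.2 0 0 0 0 0 0.41';  python3 -m inch '0.1 0 0 0 0 0 0.41; 0.1 0 0 0 0 0 0.41;0.1 0 0 0 0 0 0.41'
```

```text
clock: 3.03
tcp_pos: [600.1, 178.2, 53.1]
tcp_rot: [-87.7, 90.0, 175.6]
wrist_force: [-0.1, 0.4, 0.5]
opening: 60.4
clock: 3.28
tcp_pos: [600.1, 178.3, 51.2]
tcp_rot: [-93.0, 90.0, 170.3]
wrist_force: [0.0, -0.5, 0.6]
opening: 60.1
clock: 3.53
tcp_pos: [600.2, 178.3, 50.3]
tcp_rot: [179.2, 90.0, 82.5]
wrist_force: [0.2, -0.0, -0.2]
opening: 60.0
```

```bash
for i in 1 2 3; do python3 -m inch '0.1 0 0 0 0 0 0.41; 0.1 0 0 0 0 0 0.41;0.1 0 0 0 0 0 0.41'; done | grep -E "pos|force"
```

```text
tcp_pos: [600.1, 178.3, 49.3]
wrist_force: [-0.2, 0.2, 0.7]
tcp_pos: [600.3, 178.3, 48.9]
wrist_force: [-1.2, -0.5, 4.6]
tcp_pos: [600.3, 178.3, 48.9]
wrist_force: [-2.9, -0.8, 10.8]
```

```bash
python3 -m inch '-0.35 0 0 0 0 0 0.41; -0.35 0 0 0 0 0 0.41; -0.35 0 0.4 0 0 0 0.41;-0.35 0 0.8 0 0 0 0.41;-0.35 0 1.2 0 0 0 0.41;-0.35 0 1.6 0 0 0 0.41;-0.35 0 2 0 0 0 0.41;-0.35 0 2.4 0 0 0 0.41;-0.35 0 2.8 0 0 0 0.41;-0.35 0 3.2 0 0 0 0.41;-0.35 0 3.6 0 0 0 0.41;-0.35 0 3.6 0 0 0 0.41'; python3 go.py '[0.3,60,51]'
cat > plate.py <<'E'
import sys
from meas import *
from go import rel
n=sys.argv[1];K,M,_=T('top');im,d=arm.capture('top')
cv2.imwrite(f'pics/{n}.png',cv2.resize(cv2.convertScaleAbs(im[120:280,220:420],alpha=1.3),None,fx=4,fy=4,interpolation=cv2.INTER_CUBIC))
E
python3 plate.py t1
```

```text
clock: 5.28
tcp_pos: [595.8, 141.5, 50.8]
tcp_rot: [-30.0, 90.0, -126.8]
wrist_force: [-0.1, 0.3, 0.4]
opening: 60.4
now rel [ -2.4 102.7  50.8] F [-0.1  0.3  0.4] open 60.4 clock 5.2833 j6 13.6
tool axes in scale axes
 [[-0.    -0.001 -1.   ]
 [ 1.     0.002 -0.   ]
 [ 0.002 -1.     0.001]]
shift cm [-0.02  0.26  4.27] target [593.4  98.8  51. ]
1 rotvec [0.1  0.03 0.02]
-1 rotvec [-1.799e+02 -3.000e-02  5.000e-02]
```

View pics/t1.png

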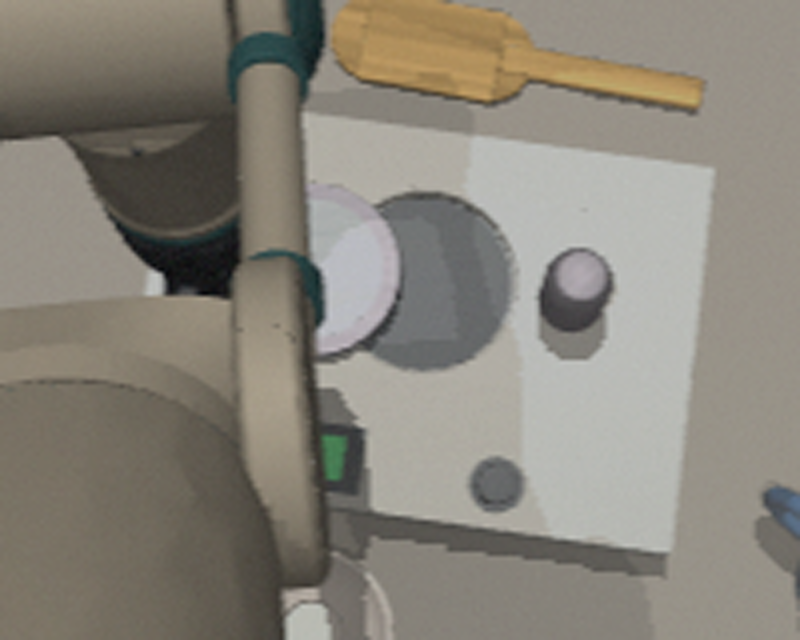

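The plate moved about 31 mm (its right edge went from 338 to 401 in the 4x crop), so its centre is about 44.7 mm ahead of the TCP, as planned. Continuing.

```bash
python3 -m inch '0 0 0.4 0 0 0 0.41;0 0.1 0.8 0 0 0 0.41;0 0.1 1.2 0 0 0 0.41;0 0.2 1.6 0 0 0 0.41;0 0.2 2 0 0 0 0.41;0 0.25 2.4 0 0 0 0.41;0 0.25 2.8 0 0 0 0.41;0 0.27 3.2 0 0 0 0.41;0 0.27 3.6 0 0 0 0.41; 0 0.27 4 0 0 0 0.41;0 0.27 4.4 0 0 0 0.41;0 0.27 4.6 0 0 0 0.41'; python3 -m inch '0 0 0.2 0 0 0 0.41;0 0 0.4 0 0 0 0.41;0 0 0.6 0 0 0 0.41;0 0 0.8 0 0 0 0.41;0 0 0.9 0 0 0 0.41;0 0 0.9 0 0 0 0.41;0 0 0.9 0 0 0 0.41';python3 go.py '[0.3,45,51]' | head -1;python3 - <<'E'
from h import *
s=arm.sense();K,M,p=T('wrist',s);im,d=arm.capture('wrist');cv2.imwrite('pics/w3.png',im[180:]);
im,d=arm.capture('scene');cv2.imwrite('pics/s3.png',cv2.resize(im[150:290,240:400],None,fx=4,fy=4))
E
```

```text
clock: 6.33
tcp_pos: [593.3, 96.0, 50.9]
tcp_rot: [110.6, 90.0, 13.9]
wrist_force: [-0.3, 2.1, 1.5]
opening: 60.0
clock: 6.92
tcp_pos: [592.1, 87.4, 50.7]
tcp_rot: [-53.8, 90.0, -150.5]
wrist_force: [-0.6, 0.2, -0.4]
opening: 60.5
now rel [ 0.4 48.5 50.7] F [-0.6  0.2 -0.4] open 60.5 clock 6.9167 j6 8.4
```

View pics/s3.png

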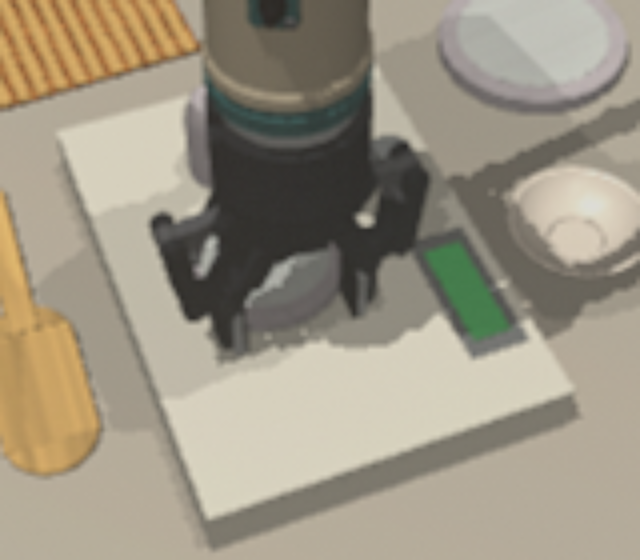

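The plate sits between the fingers, not yet seated. Pushing on in small steps.

```bash
for i in 1 2 3 4; do python3 -m inch '0 0 0.1 0 0 0 0.41;0 0 0.1 0 0 0 0.41;0 0 0.1 0 0 0 0.41' | grep -E "pos|force"; done
```

```text
tcp_pos: [592.2, 86.6, 50.8]
wrist_force: [-0.2, -0.3, -0.9]
tcp_pos: [592.0, 85.5, 50.8]
wrist_force: [0.0, 0.3, -0.3]
tcp_pos: [591.9, 84.5, 50.8]
wrist_force: [-0.1, 0.3, -0.2]
tcp_pos: [591.8, 83.7, 50.8]
wrist_force: [0.3, 0.3, -0.0]
```

```bash
cat > wl.py <<'E'
import sys
from h import *
from go import rel,ex,ey,REC
s=arm.sense();K,M,p=T('wrist',s);im,d=arm.capture('wrist');cv2.imwrite(f'pics/{sys.argv[1]}.png',im)
v,u=np.mgrid[:400,:640]
P=np.stack([(u-K[0,2])/K[0,0]*d,-(v-K[1,2])/K[1,1]*d,-d],-1)@M[:3,:3].T+M[:3,3]
Q=P-REC;X,Y,Z=Q@ex,Q@ey,P[...,2]
for y in range(70,-75,-8):
    print(y,[(int(k.sum()),round(float(np.median(Z[k])),1)) if (k:=(d>0)&(abs(X-x)<6)&(abs(Y-y)<4)&(Z<60)).sum()>8 else None for x in(-60,-30,-15,0,15,30,60)])
E
python3 wl.py w4
```

```text
70 [(465, 32.5), (461, 32.5), (454, 32.5), (454, 32.4), (451, 32.3), (453, 32.4), (455, 32.3)]
62 [(437, 32.5), (430, 32.5), (442, 32.4), (429, 32.4), (434, 32.3), (436, 32.4), (444, 32.3)]
54 [(406, 32.6), (856, 40.3), (407, 32.5), (417, 32.4), (410, 32.4), (887, 41.4), (415, 32.3)]
46 [(398, 32.5), (480, 35.7), (470, 32.6), (511, 33.9), (459, 32.5), (459, 37.4), (395, 32.3)]
38 [(377, 32.5), (496, 36.5), (414, 36.4), (402, 36.5), (443, 36.3), (471, 36.8), (379, 32.3)]
30 [(227, 32.5), (277, 36.5), (402, 36.7), (392, 36.8), (397, 36.7), (261, 36.5), (256, 32.3)]
22 [None, (317, 36.7), (363, 36.8), (360, 36.8), (354, 36.7), (297, 36.5), None]
14 [None, (346, 36.8), (343, 36.8), (349, 36.7), (354, 36.8), (341, 36.6), None]
6 [None, (334, 36.8), (334, 36.8), (331, 36.8), (331, 36.7), (324, 36.7), None]
-2 [None, (315, 36.8), (314, 36.8), (325, 36.8), (321, 36.7), (317, 36.7), None]
-10 [None, (105, 36.7), (27, 36.7), (123, 36.7), (16, 36.4), (108, 36.5), None]
-18 [None, None, None, None, None, None, None]
-26 [None, None, None, None, None, None, None]
-34 [None, None, None, None, None, None, None]
-42 [None, None, None, None, None, None, None]
-50 [None, None, None, None, None, None, None]
-58 [None, None, None, None, None, None, None]
-66 [None, None, None, None, None, None, None]
-74 [None, None, None, None, None, None, None]
```

View pics/w4.png

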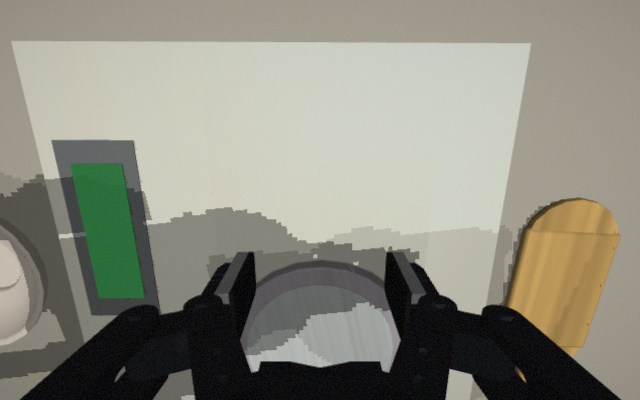

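Plate is flat: its top reads 36.7 mm against the scale's top at 32.4 mm, so it stands 4.3 mm proud (4 expected) and is seated. Backing off, rising and shutting the fingers, then going above the key.

```bash
python3 -m inch '0 0 -0.5 0 0 0 0.41; 0 0 -1 0 0 0 0.41; 0 0 -1 0 0 0 0.41; -3 0 -1 0 0 0 0.41; -7 0 -1 0 0 0 -1; -10 0 -1 0 0 0 -1; -10 -2 1 0 0 0 -1; -10 -5 4 0 0 0 -1; -10 -8 7 0 0 0 -1; -10 -9.8 9.4 0 0 0 -1;  -10 -9.8 9.4 0 0 0 -1; -10 -9.8 9.4 0 0 0 -1'; python3 go.py '[-98,-50,65]'; python3 wl.py w5 | sed -n 5,15p;python3 plate.py t2
```

```text
clock: 9.07
tcp_pos: [482.7, 1.0, 151.2]
tcp_rot: [101.3, 90.0, 4.5]
wrist_force: [1.3, -0.3, 0.4]
opening: -0.3
now rel [-98.  -50.2 151.2] F [ 1.3 -0.3  0.4] open -0.3 clock 9.0667 j6 -1.3
tool axes in scale axes
 [[ 0.001  0.    -1.   ]
 [ 1.     0.     0.001]
 [ 0.    -1.    -0.   ]]
shift cm [ 8.62 -0.   -0.02] target [482.8   1.3  65. ]
1 rotvec [ 0.01 -0.01 -0.04]
-1 rotvec [-1.7999e+02  6.0000e-02 -1.0000e-02]
38 [(216, 32.5), (221, 32.5), (237, 36.3), (230, 36.4), (221, 36.2), (190, 32.3), (221, 32.2)]
30 [(225, 32.3), (231, 36.0), (215, 36.6), (215, 36.7), (208, 36.6), (178, 36.2), (203, 32.1)]
22 [(205, 32.3), (229, 36.6), (232, 36.7), (228, 36.7), (222, 36.5), (207, 36.4), (206, 32.1)]
14 [(185, 32.4), (207, 36.6), (202, 36.7), (199, 36.7), (204, 36.7), (213, 36.5), (202, 32.1)]
6 [(203, 32.4), (188, 36.7), (190, 36.7), (197, 36.6), (196, 36.7), (196, 36.6), (203, 32.2)]
-2 [(186, 32.4), (202, 36.8), (202, 36.7), (203, 36.7), (201, 36.6), (199, 36.6), (180, 32.1)]
-10 [(180, 32.5), (186, 36.7), (185, 36.7), (188, 36.5), (185, 36.6), (184, 36.4), (177, 32.1)]
-18 [(182, 32.3), (186, 36.5), (181, 36.7), (181, 36.6), (180, 36.6), (179, 36.3), (179, 32.2)]
-26 [(176, 32.3), (188, 36.2), (182, 36.7), (181, 36.6), (179, 36.6), (154, 36.2), (172, 32.2)]
-34 [(169, 32.4), (168, 32.4), (175, 36.4), (179, 36.5), (167, 36.2), (130, 32.2), (166, 32.2)]
-42 [(164, 32.4), (168, 32.2), (147, 32.2), (107, 36.3), (127, 32.4), (173, 32.1), (162, 32.1)]
```

View pics/w5.png

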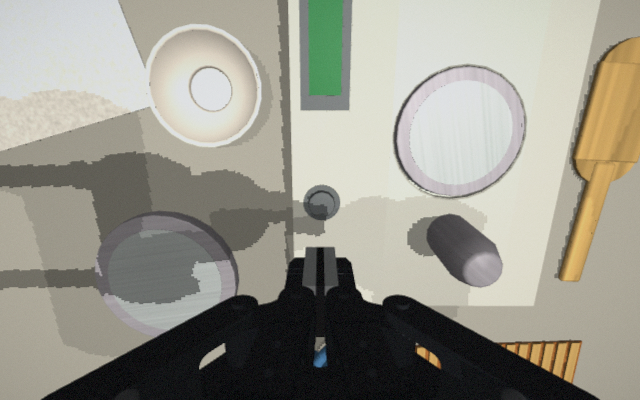

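The plate is flat in its recess, and the key at (322,203) is in line with the shut fingers. Now pressing.

```bash
python3 -m inch '3 0 0 0 0 0 -1; 6 0 0 0 0 0 -1; 8 0 0 0 0 0 -1; 8.7 0 0 0 0 0 -1; 8.7 0 0 0 0 0 -1; 8.7 0 0 0 0 0 -1; 8.7 0 0 0 0 0 -1'|grep -E "pos|force"; for i in 1 2 3; do python3 -m inch '0.1 0 0 0 0 0 -1; 0.1 0 0 0 0 0 -1;0.1 0 0 0 0 0 -1' | grep -E "pos|force"; done
```

```text
tcp_pos: [485.2, 1.8, 64.8]
wrist_force: [0.7, -0.5, 0.2]
tcp_pos: [484.1, 1.6, 63.6]
wrist_force: [0.4, 0.8, 0.3]
tcp_pos: [483.5, 1.6, 61.9]
wrist_force: [-0.4, 0.1, -0.5]
tcp_pos: [483.5, 1.7, 60.7]
wrist_force: [0.1, -0.1, -0.1]
```

```bash
for i in 1 2 3 4 5; do python3 -m inch '0.1 0 0 0 0 0 -1; 0.1 0 0 0 0 0 -1;0.1 0 0 0 0 0 -1' | grep -E "pos|force"; done
```

```text
tcp_pos: [483.6, 1.7, 59.9]
wrist_force: [0.1, 0.3, 0.9]
tcp_pos: [483.6, 1.6, 58.9]
wrist_force: [-0.2, -0.2, 2.3]
tcp_pos: [483.6, 1.6, 57.9]
wrist_force: [0.4, -0.3, 2.8]
tcp_pos: [483.6, 1.7, 56.9]
wrist_force: [0.0, -0.8, 3.5]
tcp_pos: [483.6, 1.6, 56.0]
wrist_force: [-0.5, -1.3, 5.6]
```

The key went 4 mm down, and the force rose past 4 N. Releasing and checking.

```bash
python3 -m inch '0.1 0 0 0 0 0 -1; 0.1 0 0 0 0 0 -1; -1 0 0 0 0 0 -1; -3 0 0 0 0 0 -1; -6 0 0 0 0 0 -1; -9 0 0 0 0 0 -1; -9.5 0 0 0 0 0 -1; -9.5 0 0 0 0 0 -1; -9.5 0 0 0 0 0 -1; -9.5 0 0 0 0 0 -1'
python3 - <<'E'
from meas import *
from go import rel,ex,ey,REC
s=arm.sense();K,M,p=T('wrist',s);im,d=arm.capture('wrist');cv2.imwrite('pics/w6.png',im)
v,u=np.mgrid[:400,:640]
P=np.stack([(u-K[0,2])/K[0,0]*d,-(v-K[1,2])/K[1,1]*d,-d],-1)@M[:3,:3].T+M[:3,3]
Q=P-REC;X,Y,Z=Q@ex,Q@ey,P[...,2]
k=np.hypot(X+98,Y+50)<6; print('key z',np.median(Z[k]),k.sum())
k=(np.hypot(X,Y)<60)&(Z>34.5)&(Z<40);c=circ(np.c_[cv2.convexHull(np.c_[X[k],Y[k]].astype(np.float32))[:,0],np.zeros(1)*0+0*cv2.convexHull(np.c_[X[k],Y[k]].astype(np.float32))[:,0,:1]]);print('plate',c)
A=np.c_[X[k],Y[k],np.ones(k.sum())];print('tilt',np.linalg.lstsq(A,Z[k],rcond=None)[0])
E
```

```text
clock: 12.58
tcp_pos: [482.2, 1.8, 149.2]
tcp_rot: [-93.0, 89.8, 170.3]
wrist_force: [0.4, -0.6, -0.3]
opening: 0.1
key z 165.76666722244192 789
plate (array([-0.3, -3. ]), np.float64(95.0))
tilt [-1.30910460e-03 -7.43039217e-04  3.64794387e+01]
```

View pics/w6.png

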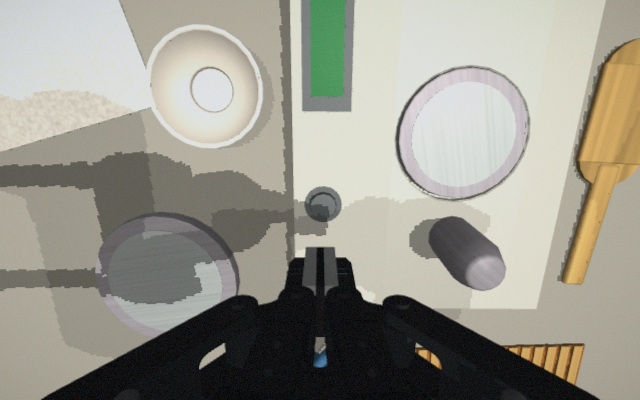

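The wrist view shows the plate flat in its recess at about (463,132), the key up at (322,204), and everything else where it was. The fingers are clear of everything.

```bash
python3 -c "
from bench import arm
print(arm.sign_off())"
```

```text
the job is handed in; nothing more can be done
None
```

The plate is in its recess, the key has been pressed and released since, and the job is handed in at about 12.6 s of the 51 s allowed. `sign_off` gives no verdict.

I pushed the plate about 89 mm across the scale's top with both fingertips, opened to 60 mm. I then backed off, shut the fingers and pressed the key until the force reached 5.6 N, after about 4 mm of travel.

**What the last checks showed:**
- **Plate:** it lies flat, with a tilt of about 0.0015 rad. Its top stands 4.3 mm above the scale's top, against 4 mm expected, so it is seated.
- **Surroundings:** in the last wrist picture, the things in view (shaker, dish and paddle) looked unmoved. The knife box and most of the cup were out of that view. The gripper was well clear, with about zero force on the wrist.

**Two checks that gave no good number:**
- **Key height:** the depth reading gave 166 mm, because part of the finger was in the patch I measured. That the key came up again rests on the picture alone, where it looks as it did before the press.
- **Plate centre:** the circle fit gave 95 mm across, 3 mm off centre, most likely because an edge of the shaker was included. I rely instead on the plate lying flat at its seated height, which the recess allows only within about 2 mm of its centre.

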